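Load an empty paint tube into the dosing slide and bring it under the needle

TASK

Fetch the empty open glass tube with the blue band from the wooden drying rack and stand it, fully down and upright, in the pocket of the dosing slide, then let go of it. Then move the slide until the needle points down into the middle of the tube's open mouth, ready for dosing. Leave the two capped tubes in the rack, leave the jars and the glue bottle round about where they stand, and do not bump the needle or its stand.

Things in the scene. Friction and masses are not known exactly. Their poses are not given: they have to be found in the camera images.
- vial: the empty amber glass tube, open at the top, with a 12 mm blue band round its upper half: diameter 28 mm, height 110 mm, its foot tapered over the lowest 9 mm to a flat bottom of 19 mm, 0.06 kg. Origin at the centre of its underside, z up along the tube. It stands in one of the three holes of the rack, its bottom 8 mm above the table, its upper 52 mm above the rack's top
- vial_mouth (a point): centre of the open tube's mouth (inner diameter 24 mm), 110 mm above its underside
- rack: wooden two-tier drying rack, 70 mm (its x) by 192 mm (its y) by 62 mm high, fixed; origin at the centre of its underside. Three 31 mm holes in a row along its y, 58 mm apart, through an upper board whose top is 58 mm above the table, with the tubes' feet in 6 mm deep recesses of the lower board
- vial_black: amber tube of the same size, filled, with a black screw cap (diameter 31 mm, top 122 mm above its underside), standing in the rack; stays there
- vial_white: the same with a white screw cap, standing in the rack; stays there
- doser: fixed base of the dosing station: aluminium plate 170 x 400 x 10 mm lying on the table, with two guide rods along its y. Origin on the table below the middle line of the rods; the tube pocket runs along its y axis at its x = 0. The plate reaches from x = -63 to 107 mm and from y = -190 to 210 mm
- carriage (a joint): travel in m of the carriage along the guide rods, from 0 (loading end) to 0.20, growing toward the doser's -y; it starts at 0 to 0.03, the needle lies at about 0.13 to 0.17 with no stop there, and it stays where it is left (about 2 N moves it). On it: a white plastic block 60 x 60 mm with the pocket, and a black knob to move it by, 105 mm from the pocket toward the doser's +y
- pocket (a point): centre of the pocket's upper rim, in the top of the white block, 73 mm above the table: a round hole of 31 mm, 42 mm deep, flat floor 31 mm above the table; it travels with the carriage. A tube standing in it reaches 141 mm above the table. z is up
- knob (a point): middle of the black knob that moves the carriage: upright, round, diameter 25 mm, 31 mm high (45 to 76 mm above the table) on a 12 mm stem; the point is 61 mm above the table; the bar below it has its top at 31 mm
- needle_stand: fixed stand behind the rods (blue foot 46 x 46 x 36 mm, steel column 13 mm thick up to 284 mm above the table) with a short arm, 225 mm above the table, that reaches 75 mm forward over the rods and carries an upright syringe (diameter up to 36 mm, from 174 to 288 mm above the table); origin under its foot on the plate, 10 mm above the table, its -x pointing along the arm
- needle_tip (a point): lower end of the blunt steel needle (3 mm thick) under the syringe, 153 mm above the table, fixed, above the line on which the pocket travels
- glue_bottle: white glue bottle with a nozzle, diameter 50 mm, height 140 mm, loose; origin under its centre
- blue_jar: blue jar, diameter 57 mm, height 64 mm, loose; origin under its centre
- pigment_red: small jar of red pigment with an ochre lid, diameter 42 mm, height 49 mm, loose
- pigment_green: small jar of green pigment with an ochre lid, diameter 45 mm, height 56 mm, loose
- pigment_blue: small jar of blue pigment with an ochre lid, diameter 43 mm, height 51 mm, loose

How it is judged:
By the outcome, as a careful person would: the job done as asked, in the order asked, and still so for the second after the job is handed in, with the robot touching nothing.
It also fails if it takes over 54 s, if anything falls off the work surface, if the arm or the gripper's body presses on something with over 40 N, if the wrist force passes 120 N, or if a joint passes its speed limit or range.

ROBOT

A 6-joint arm with a two-finger parallel gripper is mounted at the origin on a cart in front of the work surface, level with it; the furniture and walls round the work are solid. World frame = base frame: x ahead of the robot, y to its left, z up, the work surface at z = 0. Lengths are in m, angles in rad, forces in N, time in s.
With the tool pointing down it reaches from about 0.35 to 0.725 m from the base axis. Payload 6 kg.
Tool frame: the origin (TCP) lies at the very end of the fingers, on their centre line; the grasp point (between the pads) lies 19 mm behind it; z points along the fingers, y is the line along which they close (so a half turn about z gives the same grasp; the last joint's range is limited). The gripper opens to 85 mm and grips with 20 to 120 N. Pads are 22 mm wide; open, the fingers measure 114 mm over their backs; the gripper's body (76 mm by 85 mm) begins 54 mm behind the grasp point. The pads swing forward as they close: fully open they stand 13 mm farther back than shut.
Start: joints at [1.621, 0.04, 0.085, 0, -1.615, -0.334], TCP at [0.168, 0.576, 0.231] pointing down, gripper open.
Joint ranges: [-2.56, 2.56], [-1.29, 2.01], [-1.08, 1.49], [-3.29, 1.98], [-2.81, -0.18], [-2.99, 2.99]. Speed limits (rad/s): [2.57, 2.57, 3.01, 3.14, 3.14, 3.14].

INTERFACE

Orientations are given as [roll, pitch, yaw] about the fixed x, y, z axes, in that order (R = Rz(yaw) Ry(pitch) Rx(roll)).
In Python, from rig import r, gripper_to, sense, optics, order gives the robot as it stands. The module is installed in compiled form; this text tells all that it offers. Calls block until the motion is done:
- r.movep(position, orientation): joint-space move of the TCP to a pose.
- r.servo_line(position, orientation=None, v=0.15): straight line of the TCP; orientation=None keeps the orientation; v is the mean speed in m/s.
- r.goto_joints(angles): joint-space move.
- gripper_to(opening, grasp_force=None): finger opening in m; grasp_force is the grip in N (None keeps the last); returns when the fingers have stopped.
- r.dwell(seconds).
- r.solve_ik(position, orientation): joint angles nearest the present ones, or None.
- sense(): the state.
- optics.get_image(name): name is "side" or "top"; returns the picture (384x512x3 uint8, red, green, blue); there is no depth.
- optics.camera_params(name): a dict with "fx", "fy", "cx", "cy" (pixels), "k1" (the pictures are not rectified: a ray, as slopes to the right and down, at radius r is drawn at 1 + k1 r^2 times it, then the intrinsics apply), "view" (4x4, takes a point from world to camera coordinates). Camera axes: x right, y down, z forward; pixel columns grow to the right and rows downward; lengths in m; the calibration is good to about 2 mm. A picture is of the moment at which its call begins. camera_params takes no time and is no camera call.
A pose or a line that the arm cannot do raises r.Unreachable and nothing moves.
- order.close_job(): hands the job in; it is judged then, once.
The state is a dict: "t": time; "joints": joint angles; "joint_velocities": joint speeds; "tau": joint torques, N m; "tcp_pos": TCP position; "orientation": TCP orientation; "force": force on the tool from outside, world axes, zero at the start; "torque": the same for the moment, N m; "gripper_width": finger opening in m; "gripper_force": force on a finger pad.
Only numpy, scipy, OpenCV 4.12 (cv2) and the standard library are available. Lean on these libraries where they do the work, as an engineer would, in place of code of your own. Each camera call takes 0.05 s, during which the arm holds its last target. There are 200 camera calls.

## Working session

There is one attempt and no reset: what is moved stays moved. The work goes in short steps, each a Python script; the robot and the scene stay as the last script left them, time stands still between calls to the robot, and variables do not carry over. Pictures are saved under pics/ and viewed, at most 10 in all, crops included, and the job is handed in when it is done.

```bash
mkdir -p pics; cat > h.py <<'E'
import numpy as np, cv2
from rig import r, gripper_to, sense, optics, order
def K(n):
    p=optics.camera_params(n); return p,np.array([[p["fx"],0,p["cx"]],[0,p["fy"],p["cy"]],[0,0,1.]]),np.array([p["k1"],0,0,0.]),np.array(p["view"])
def proj(n,P):
    p,k,d,V=K(n); R,_=cv2.Rodrigues(V[:3,:3]); return cv2.projectPoints(np.array(P,float).reshape(-1,1,3),R,V[:3,3],k,d)[0].reshape(-1,2)
def ray(n,uv):
    p,k,d,V=K(n); q=cv2.undistortPoints(np.array(uv,float).reshape(1,1,2),k,d).ravel()
    R=V[:3,:3]; return -R.T@V[:3,3], R.T@np.array([q[0],q[1],1.])
def at_z(n,uv,z):
    o,d=ray(n,uv); return o+d*(z-o[2])/d[2]
def shot(n,f,crop=None,s=1):
    im=optics.get_image(n)[:,:,::-1].copy()
    if crop: a,b,c,e=crop; im=im[b:e,a:c]
    cv2.imwrite("pics/"+f,cv2.resize(im,None,fx=s,fy=s,interpolation=cv2.INTER_CUBIC))
E
python3 - <<'E'
from h import *
shot("top","t0.png",None,1.5); shot("side","s0.png",None,1.5)
for n in("top","side"):
    p,k,d,V=K(n); print(n,p["fx"],p["k1"],(-V[:3,:3].T@V[:3,3]).round(3),V[2,:3].round(3))
print(sense()["orientation"],sense()["t"])
E
```

```text
top 376.4203948131562 -0.08936600159821118 [ 0.392 -0.007  1.168] [ 0.194 -0.004 -0.981]
side 385.46038919255096 0.008421795781587051 [ 0.105 -0.307  1.094] [ 0.448  0.256 -0.856]
[ 3.14001561e+00 -1.13169645e-04 -2.83835052e-01] 0.1
```

View pics/t0.png

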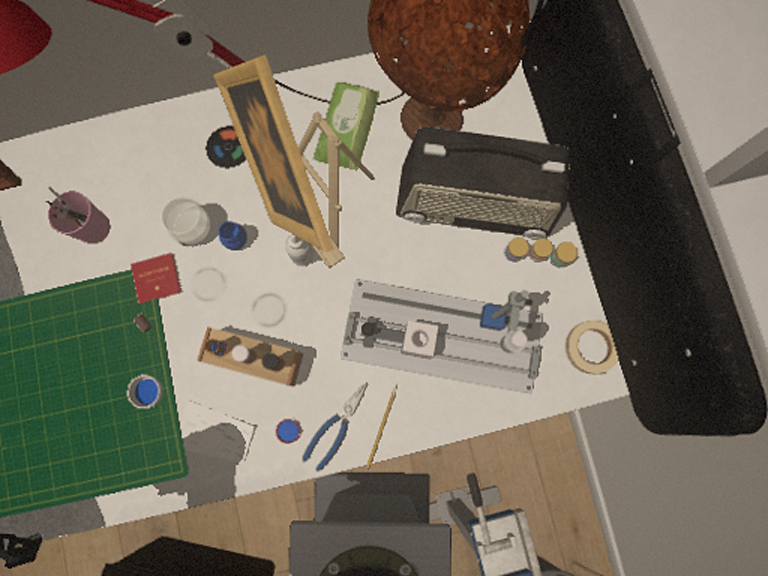

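View pics/s0.png

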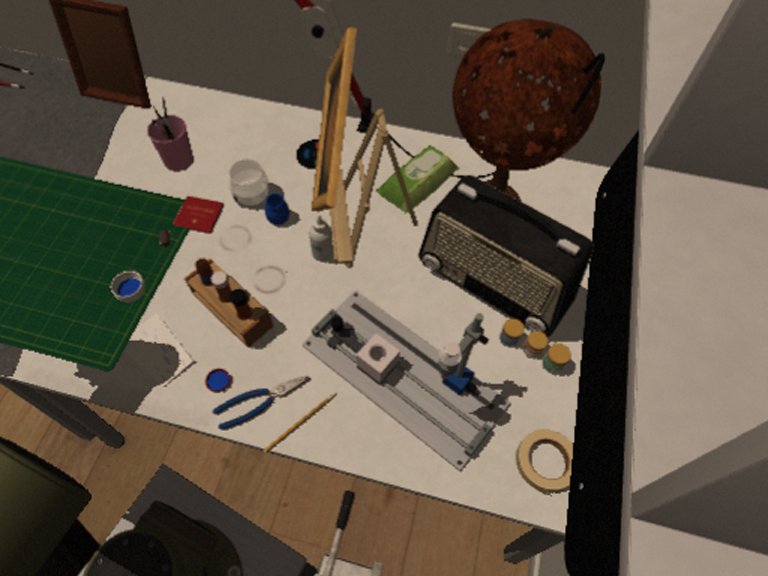

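The top view shows the rack at about (250,355), with the blue-banded open tube in its left hole at (217,347). The pocket is at (421,338), the knob at (369,327) and the needle and syringe at about (517,340). I'll enlarge these for closer readings.

```bash
python3 - <<'E'
from h import *
a=optics.get_image("top");b=optics.get_image("side")
rs=lambda im,c,s:cv2.resize(im[c[1]:c[3],c[0]:c[2],::-1],None,fx=s,fy=s,interpolation=cv2.INTER_CUBIC)
cv2.imwrite("pics/t1.png",np.vstack([rs(a,(120,205,220,265),5),rs(a,(220,180,370,265),5)[:, :500],])if 0 else rs(a,(225,180,375,270),5.3))
cv2.imwrite("pics/s1.png",rs(b,(195,185,345,295),5.3))
cv2.imwrite("pics/r1.png",np.hstack([rs(a,(125,205,215,265),4.4),rs(b,(115,165,195,235),4.4)[:264]]))
E
```

```text
(no output)
```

View pics/t1.png

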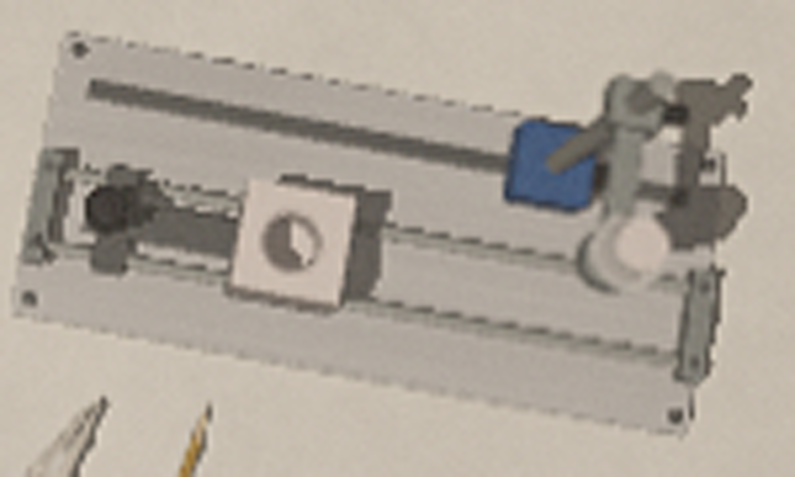

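View pics/s1.png

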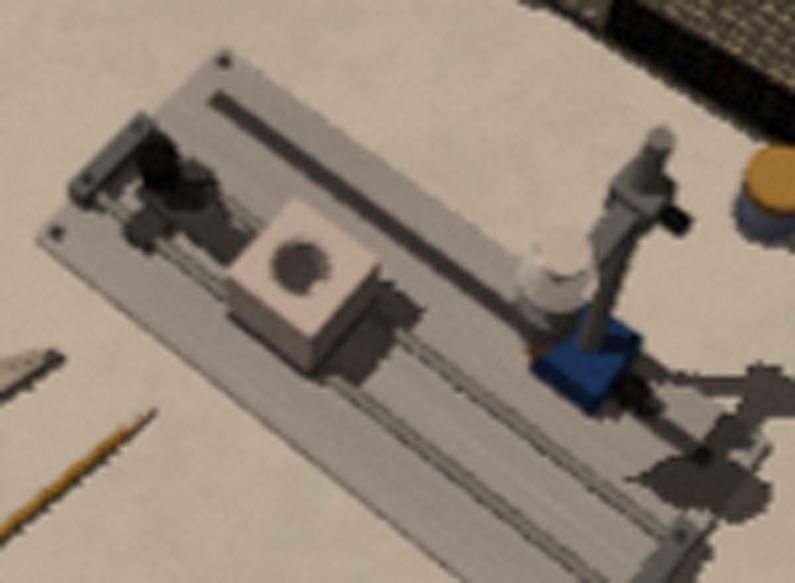

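View pics/r1.png

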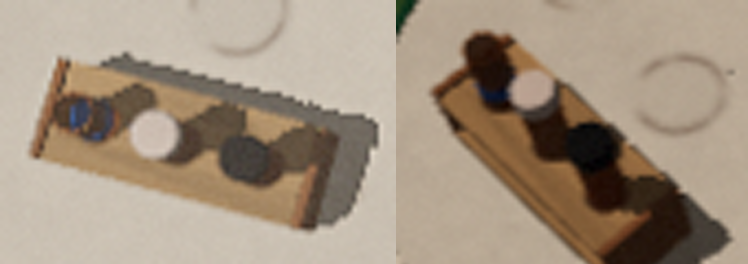

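```bash
cat > m.py <<'E'
from h import *
T=lambda u,v:(225+u/5.3-.4,180+v/5.3-.4); S=lambda u,v:(195+u/5.3-.4,185+v/5.3-.4)
RT=lambda u,v:(125+u/4.4-.4,205+v/4.4-.4); RS=lambda u,v:(115+(u-396)/4.4-.4,165+v/4.4-.4)
E
python3 - <<'E'
from m import *
def s(n,t,si,z):
    print(n,"top",at_z("top",t,z).round(4) if t else "","side",at_z("side",si,z).round(4) if si else "")
s("pocket",T(292,242),S(301,268),.073)
s("knob",T(105,208),S(157,155),.076)
s("syr",T(640,243),S(562,252),.288)
s("cornerTL",T(68,33),S(222,46),.010)
s("cornerBL",T(14,316),S(36,240),.010)
s("cornerBR",T(685,433),None,.010)
s("white",RT(157,134),RS(533,90),.130)
s("black",RT(245,158),RS(592,146),.130)
s("vial",RT(70,110),RS(482,50),.118)
s("rackTL",RT(62,58),RS(508,38),.062)
s("rackBL",RT(35,155),RS(436,92),.062)
s("rackBR",RT(303,228),None,.062)
print(proj("top",[.168,.576,.231]))
E
```

```text
pocket top [ 0.5151 -0.0899  0.073 ] side [ 0.5148 -0.0896  0.073 ]
knob top [0.5316 0.0136 0.076 ] side [0.5327 0.0139 0.076 ]
syr top [ 0.4931 -0.2291  0.288 ] side [ 0.4922 -0.2291  0.288 ]
cornerTL top [0.6443 0.0392 0.01  ] side [0.6449 0.0403 0.01  ]
cornerBL top [0.4761 0.066  0.01  ] side [0.4774 0.066  0.01  ]
cornerBR top [ 0.4151 -0.3231  0.01  ] side 
white top [0.4746 0.2442 0.13  ] side [0.4742 0.2461 0.13  ]
black top [0.461  0.1878 0.13  ] side [0.4594 0.1861 0.13  ]
vial top [0.4895 0.3042 0.118 ] side [0.4868 0.3031 0.118 ]
rackTL top [0.5298 0.3288 0.062 ] side [0.5265 0.3284 0.062 ]
rackBL top [0.464  0.3424 0.062 ] side [0.4639 0.3436 0.062 ]
rackBR top [0.4202 0.1596 0.062 ] side 
[[ 12.58960359 351.39740047]]
```

Both cameras agree to about 2 mm, so I'll approach and grasp. The fingers will close across the rack row.

```bash
python3 - <<'E'
from h import *
for t,s in [((333,258),(345,258)),((340,262),(335,258))]:
    A=[];b=[]
    for n,uv in(("top",t),("side",s)):
        o,d=ray(n,np.array(uv)/1.5); d/=np.linalg.norm(d); P=np.eye(3)-np.outer(d,d); A.append(P); b.append(P@o)
    print("easel",np.linalg.lstsq(np.vstack(A),np.hstack(b),rcond=None)[0].round(3))
yv=1.353
for y in(yv,yv-np.pi):
    for p in([.488,.302,.21],[.488,.302,.076],[.51,-.09,.235],[.532,.0137,.042],[.51,-.125,.042]):
        q=r.solve_ik(p,[np.pi,0,y]); print(p, None if q is None else np.round(q,2))
E
```

```text
easel [0.676 0.084 0.06 ]
easel [0.646 0.074 0.115]
[0.488, 0.302, 0.21] [ 0.9  -0.03 -0.02  0.   -1.58  2.02]
[0.488, 0.302, 0.076] [ 0.9   0.01 -0.23  0.   -1.33  2.02]
[0.51, -0.09, 0.235] [ 0.21 -0.18 -0.12  0.   -1.63  2.71]
[0.532, 0.0137, 0.042] [ 0.4  -0.08 -0.38  0.   -1.27  2.52]
[0.51, -0.125, 0.042] [ 0.14 -0.1  -0.4   0.   -1.27  2.78]
[0.488, 0.302, 0.21] [ 0.9  -0.03 -0.02  0.   -1.58 -1.12]
[0.488, 0.302, 0.076] [ 0.9   0.01 -0.23  0.   -1.33 -1.12]
[0.51, -0.09, 0.235] [ 0.21 -0.18 -0.12  0.   -1.63 -0.43]
[0.532, 0.0137, 0.042] [ 0.4  -0.08 -0.38  0.   -1.27 -0.62]
[0.51, -0.125, 0.042] [ 0.14 -0.1  -0.4   0.   -1.27 -0.36]
```

```bash
python3 - <<'E'
from h import *
o=[np.pi,0,1.353-np.pi]
r.movep([.488,.302,.20],o)
r.servo_line([.488,.302,.077],v=.15)
shot("side","g1.png",(100,140,230,240),5); shot("top","g1t.png",(100,170,230,270),5)
s=sense(); print(s["t"],s["tcp_pos"],s["force"],s["gripper_width"])
a=cv2.imread("pics/g1.png");b=cv2.imread("pics/g1t.png"); cv2.imwrite("pics/g1c.png",cv2.resize(np.hstack([a,b]),(800,308)))
E
```

```text
2.825 [0.48854637 0.3025875  0.07843669] [-0.11823143  0.10892538  0.14167148] 0.08554758045504811
```

View pics/g1c.png

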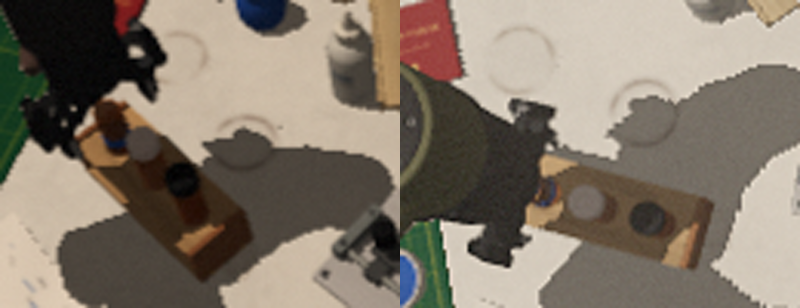

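The tube stands between the open fingers and the neighbouring caps are clear, so I'll grip it and lift.

```bash
python3 - <<'E'
from h import *
gripper_to(0.02,30); s=sense(); print(s["t"],s["gripper_width"],s["gripper_force"],s["force"],s["tcp_pos"])
p=s["tcp_pos"]
if s["gripper_width"]>.024:
    r.servo_line([p[0],p[1],.12],v=.08); s=sense(); print(s["force"],s["gripper_width"])
    r.servo_line([p[0],p[1],.24],v=.2); s=sense(); print(s["t"],s["force"],s["gripper_width"])
    o=[np.pi,0,1.412-np.pi]
    r.servo_line([.47,.12,.24],o,v=.25)
    r.servo_line([.515,-.0895,.22],v=.25)
    r.dwell(.3); s=sense(); print(s["t"],s["force"],s["gripper_width"],s["tcp_pos"],s["orientation"])
    a=optics.get_image("top");b=optics.get_image("side"); print(proj("top",[.515,-.09,.25]),proj("side",[.515,-.09,.25]))
    cv2.imwrite("pics/l.png",np.hstack([cv2.resize(x[c[1]:c[1]+100,c[0]:c[0]+100,::-1],None,fx=4,fy=4,interpolation=cv2.INTER_CUBIC) for x,c in((a,(235,170)),(b,(200,140)))]))
E
```

```text
3.3833 0.027307997380817465 29.691927284002304 [-0.42027383 -0.39474493  0.52092558] [0.48812164 0.30201616 0.07718178]
[-0.33480722  0.85287185 -1.1227814 ] 0.027770313553125196
4.825 [-0.53934827  0.80741064 -0.82927261] 0.02692278209993518
7.0167 [-0.25902469  0.07247061 -0.07447059] 0.027465916754706946 [ 0.51504307 -0.08877516  0.2202437 ] [-3.14111144e+00  2.29865431e-04 -1.72833654e+00]
[[285.25002499 217.32604628]] [[252.653603   205.66000369]]
```

View pics/l.png

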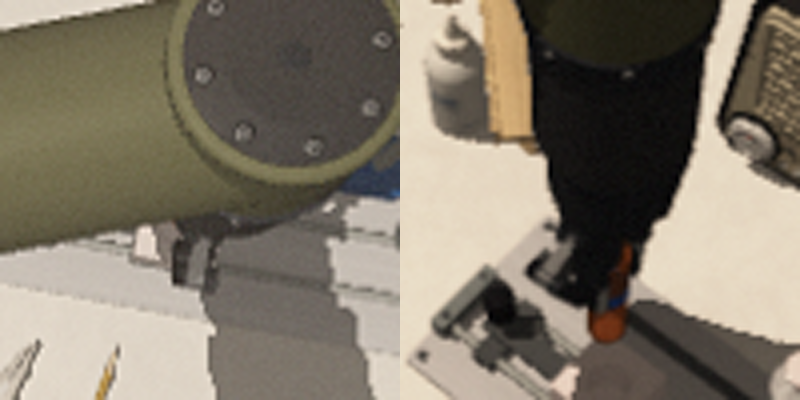

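```bash
python3 - <<'E'
from h import *
s=sense(); x,y,z=s["tcp_pos"]; zb=z-.077+.008
f=lambda P:(proj("side",P)-[200,140])*4+[402,2]
print("mouth,band?,bottom",f([[x,y,zb+.11],[x,y,zb+.08],[x,y,zb]]))
shot("side","l2.png",(230,190,280,240),12)
E
```

```text
mouth,band?,bottom [[611.66337241 255.22373116]
 [610.82984582 278.24607094]
 [608.80724924 334.12102486]]
```

View pics/l2.png

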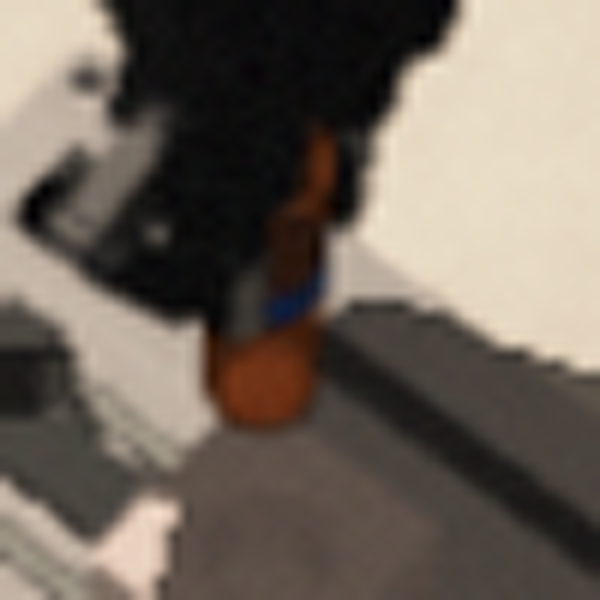

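The tube hangs straight in the grip: its bottom is at (266,410) in the crop, within 1 mm of prediction. I'll lower it into the pocket in steps and watch the force.

```bash
python3 - <<'E'
from h import *
r.servo_line([.515,-.0898,.150],v=.15)
for z in(.136,.126,.116,.108,.104,.102,.1005):
    r.servo_line([.515,-.0898,z],v=.06); s=sense(); print(z,np.round(s["tcp_pos"],4),np.round(s["force"],1),round(s["gripper_width"],4))
    if np.linalg.norm(s["force"])>10: print("stop"); break
print(s["t"])
E
```

```text
0.136 [ 0.5148 -0.0899  0.1358] [ 0.   0.3 -0.2] 0.0276
0.126 [ 0.5149 -0.09    0.1255] [ 0.3 -2.1 -1.5] 0.0271
0.116 [ 0.5149 -0.0899  0.1154] [ 2.2 -0.8 -2.3] 0.027
0.108 [ 0.5149 -0.0898  0.1074] [ 1.9 -1.6 -1.9] 0.0272
0.104 [ 0.5149 -0.0898  0.1037] [ 2.7 -2.1 -2. ] 0.0271
0.102 [ 0.5149 -0.0898  0.1019] [ 1.3 -1.1 -1.3] 0.0276
0.1005 [ 0.515  -0.0898  0.1004] [ 1.8 -1.3 -1. ] 0.0271
9.8333
```

```bash
python3 - <<'E'
from h import *
r.servo_line([.515,-.0898,.0998],v=.03); s=sense(); print(s["force"])
gripper_to(0.06); r.dwell(.2)
r.servo_line([.515,-.0898,.2],v=.15)
gripper_to(0.07)
r.servo_line([.532,.0137,.2],v=.2)
r.servo_line([.532,.0137,.11],v=.15)
s=sense(); print(s["t"],s["force"])
a=optics.get_image("top");b=optics.get_image("side")
cv2.imwrite("pics/p.png",np.hstack([cv2.resize(x[c[1]:c[1]+75,c[0]:c[0]+75,::-1],None,fx=5.3,fy=5.3,interpolation=cv2.INTER_CUBIC) for x,c in((a,(255,185)),(b,(220,190)))]))
print([(proj(n,[.515,-.0898,.141])-c)*5.3 for n,c in(("top",(255,185)),("side",(220,190)))])
E
```

```text
[ 0.70591212 -1.15705637  2.49594478]
13.2083 [0.35792262 0.1830355  0.27872604]
[array([[140.80662499, 199.03607765]]), array([[168.89742704, 184.47711676]])]
```

View pics/p.png

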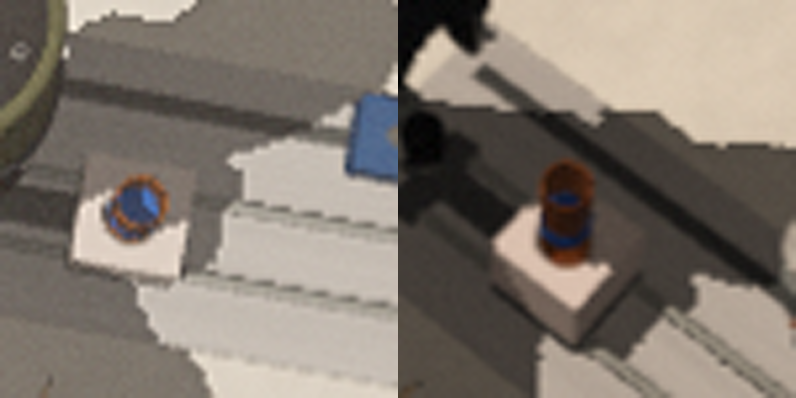

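The tube stands seated in the pocket: its mouth is at (141,203) in the top panel and (169,182) in the side panel, both matching the predicted height of 141 mm. Next I'll grip the knob and move the slide.

```bash
python3 - <<'E'
from h import *
r.servo_line([.532,.0137,.046],v=.1); print(sense()["force"].round(1) if hasattr(sense()["force"],'round') else sense()["force"])
gripper_to(.02,25); r.dwell(.2); s=sense(); print(s["gripper_width"],s["gripper_force"],np.round(s["force"],1),np.round(s["tcp_pos"],4))
p0=np.array([.532,.0137,.046]); D=np.array([-.0223,-.1393,0])
for f in(.1,.4,.7,.85,1.):
    r.servo_line(list(p0+f*D),v=.07); s=sense(); print(f,np.round(s["tcp_pos"],4),np.round(s["force"],1),round(s["gripper_width"],4))
    if np.linalg.norm(s["force"])>15: print("stop");break
r.dwell(.3); s=sense(); print(s["t"],np.round(s["tcp_pos"],4),np.round(s["force"],1))
a=optics.get_image("top");b=optics.get_image("side"); np.savez("pics/n.npz",a=a,b=b)
E
```

```text
[ 0.7 -0.2 -0.6]
0.02356553265992225 27.022179246414453 [ 5.6 -1.1 -2.1] [0.5337 0.0138 0.0469]
0.1 [ 0.5312 -0.0007  0.0469] [ 5.7 -3.4 -2.1] 0.0237
0.4 [ 0.5242 -0.0429  0.0469] [ 5.1 -1.9 -0.3] 0.0237
0.7 [ 0.5171 -0.0851  0.0469] [ 5.2 -2.2  0.9] 0.0241
0.85 [ 0.5137 -0.1061  0.0469] [ 6.2 -2.6  1.6] 0.0239
1.0 [ 0.5102 -0.127   0.0469] [ 4.9 -2.1  2.6] 0.0238
17.8417 [ 0.5102 -0.1268  0.0469] [ 4.4 -3.4  2.1]
```

```bash
python3 - <<'E'
from h import *
d=np.load("pics/n.npz"); N=[.4927,-.2291]
c={}
for n in("top","side"):
    q=proj(n,N+[.15]); c[n]=(int(q[0])-22,int(q[1])-30); print(n,c[n],((proj(n,[N+[.153],N+[.174],N+[.141],N+[.288]])-c[n]+.4)*9).round())
cv2.imwrite("pics/n.png",np.hstack([cv2.resize(d[k][c[n][1]:c[n][1]+60,c[n][0]:c[n][0]+44,::-1],None,fx=9,fy=9,interpolation=cv2.INTER_CUBIC) for k,n in(("a","top"),("b","side"))]))
E
```

```text
Traceback (most recent call last):
TypeError: only length-1 arrays can be converted to Python scalars
```

```bash
python3 - <<'E'
from h import *
d=np.load("pics/n.npz"); N=[.4927,-.2291]
c={}
for n in("top","side"):
    q=proj(n,N+[.15])[0]; c[n]=(int(q[0])-22,int(q[1])-30); print(n,c[n],((proj(n,[N+[.153],N+[.174],N+[.141],N+[.288]])-c[n]+.4)*9).round())
cv2.imwrite("pics/n.png",np.hstack([cv2.resize(d[k][c[n][1]:c[n][1]+60,c[n][0]:c[n][0]+44,::-1],None,fx=9,fy=9,interpolation=cv2.INTER_CUBIC) for k,n in(("a","top"),("b","side"))]))
E
```

```text
top (310, 201) [[211. 274.]
 [227. 268.]
 [203. 278.]
 [322. 225.]]
side (272, 224) [[204. 274.]
 [212. 246.]
 [199. 289.]
 [262.  75.]]
```

View pics/n.png

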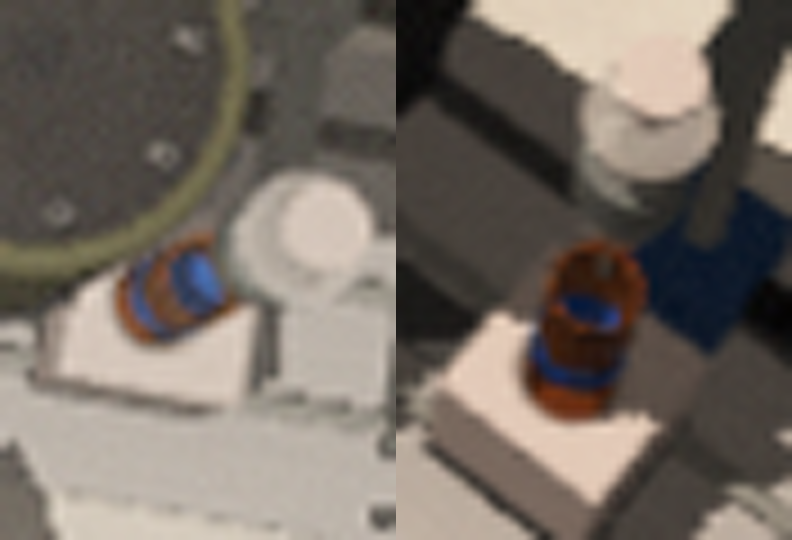

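In the side panel the mouth is centred at about (201,288) against the (199,289) predicted under the needle, and the needle can be seen entering at (207,262). That is within about 1 mm, so I'll release, retreat, check numerically and hand in.

```bash
python3 - <<'E'
from h import *
b0=np.load("pics/n.npz")["b"][200:300,260:330].astype(int)
gripper_to(.06); r.dwell(.2); p=sense()["tcp_pos"]
r.servo_line([p[0],p[1],.10],v=.1)
r.servo_line([.525,-.03,.11],v=.15)
r.servo_line([.50,.02,.24],v=.2); r.dwell(.5)
s=sense(); print(s["t"],np.round(s["force"],1),s["gripper_width"])
im=optics.get_image("side"); b=im[200:300,260:330]
# compare position of amber/blue tube before/after
m=lambda a:((np.array(a,int)[:,:,0]-np.array(a,int)[:,:,2])>45).astype(float)
for a in(b0,b):
    k=m(a[20:75,25:50]); print(k.sum(),np.argwhere(k>0).mean(0).round(2))
E
```

```text
21.4333 [-0.6 -1.  -0.6] 0.06011682963013491
61.0 [41.05  7.57]
66.0 [40.33  7.14]
```

```bash
python3 - <<'E'
from h import *
a=np.load("pics/n.npz")["b"]; b=optics.get_image("side")
up=lambda x:cv2.resize(x,None,fx=5,fy=5,interpolation=cv2.INTER_CUBIC)
t=up(a[248:272,284:304]); w=up(b[242:278,278:310])
_,v,_,l=cv2.minMaxLoc(cv2.matchTemplate(w,t,cv2.TM_CCOEFF_NORMED)); sh=np.array(l)/5-6; print(v,sh)
if v>.8 and abs(sh).max()<=.8: print(order.close_job())
E
```

```text
0.8071359992027283 [-0.2  0.2]
the job is handed in; nothing more can be done
None
```

The open tube with the blue band stands fully down in the slide's pocket and is released. The slide is parked so the needle points into the tube's mouth within about 1 mm of centre by the side camera. The job was handed in with the robot clear of everything, at about 21.5 s of the 54 s allowed.

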